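# Charge the gas syringe and hold the piston at its ring

### The job

Charge the upright gas syringe on the bench stand: lift the dust cover off by its wire loop and hang it by the loop on the stand's hook, without setting it down on the way. Then take the bare piston by its grip and pull it straight up, gently so that it does not jam in the glass, until the dark ring round its rod is level with the rim of the barrel; it must not come out of the barrel. Finish while still holding the piston there (it slides back down if let go), with the bottle, carton and forceps left where they are.

Things in the scene. Friction and masses are not known exactly. Their poses are not given: they have to be found in the camera images.
- stand: fixed stand, grey base plate 150 mm (its x) by 220 mm (its y), 12 mm thick, origin on the worktop near its centre, z up. At its x 0, y +70 mm: upright glass barrel, bore 25.5 mm, outside 32 mm, flange 54 mm across at the mouth, 125 mm above the worktop. At x +62 mm, y 0: 13 mm post, 182 mm high, the highest part. An arm runs from the post to y -70 mm, then forwards (-x) as the hook
- barrel_mouth (a point): centre of the barrel's mouth, level with the rim (top of the flange); its z axis is the bore's axis, upright
- hook_seat (a point): lowest point of the hook's dip, on top of its 8 mm round bar, where the loop shall hang; axes as the stand's. The bar runs along the stand's x, from the arm 65 mm behind (+x) to an open upturned end in front (-x): the tip is 26 mm in front of this point and 18 mm higher. The bar behind rises 5 mm. Underside of the bar: 8 mm below this point
- cover_grip (a point): centre of the dust cover's wire loop, where to take it: its two upright sides are 6 mm wire, 40 mm over the outside along the cover's y (x is square to the loop's plane, z up). From this point the bell's top is 28 mm down, its lower rim 94 mm down, the loop's top 33 mm up; the sides are straight to 19 mm up. A hook passes through the loop along x
- cover_bar (a point): underside of the middle of the loop's top bar, 27 mm above cover_grip; rests on the hook when hung. The loop's opening is 55 mm high and 28 mm wide. The cover below it is an aluminium bell, 46 mm across, 66 mm high, inside 39 mm across and 62 mm deep, about 70 g, standing loose over the piston on the barrel's flange
- piston_grip (a point): centre of the black ribbed grip of the piston, hidden under the cover at first; 24 mm across, from 20 mm below to 20 mm above this point, with a 29 mm disc 6 mm thick on top; z up along the piston. When home the grip begins 8 mm above the rim. The piston (about 160 g) is loose: a 24 mm steel rod in the 25.5 mm bore, held down by its weight only
- piston_ring (a point): centre of the 4 mm wide dark ring round the piston's rod, 74 mm below piston_grip; 45 mm below the barrel's rim (inside the glass) when the piston is home. The rod's lower end is 50 mm below the ring
- bottle: bystander: 250 ml bottle, 69 mm across, 140 mm high; origin at its foot
- carton: bystander: small carton 32 x 46 x 62 mm; origin at its foot
- tweezers: bystander: steel forceps lying flat, 132 mm long; origin at the middle, on the worktop
Mind the look-alikes: they are no part of the job. What is shaped like the part that bears cover_grip but red or yellow is not meant.

How it is judged:
By the outcome, as a careful person would: the job done as asked, in the order asked, and still so for the second after the job is handed in, while the arm keeps its last pose, push and grip.
It also fails if it takes over 64 s, if anything falls off the work surface, if the arm or the gripper's body presses on something with over 40 N, if the wrist force passes 120 N, or if a joint passes its speed limit or range.

### The arm

A 7-joint arm with a two-finger parallel gripper is mounted at the origin on a cart in front of the work surface, level with it; the furniture and walls round the work are solid. World frame = base frame: x ahead of the robot, y to its left, z up, the work surface at z = 0. Lengths are in m, angles in rad, forces in N, time in s.
With the tool pointing down it reaches from about 0.425 to 0.875 m from the base axis. Payload 4.7 kg.
Tool frame: the origin (TCP) lies between the finger pads; the fingertips stand 14 mm ahead of it and the grasp point (between the pads) lies 5 mm behind it; z points along the fingers, y is the line along which they close (so a half turn about z gives the same grasp; the last joint's range is limited). The gripper opens to 87 mm and grips with 3 to 60 N. Pads are 19 mm wide; open, the fingers measure 117 mm over their backs; the gripper's body (75 mm by 190 mm) begins 51 mm behind the grasp point.
Start: joints at [-1.314, 0.321, -0.07, 1.45, 0.023, 1.371, -0.057], TCP at [0.156, 0.631, 0.237] pointing down, gripper open.
Joint ranges: [-2.86, 2.86], [-0.3, 2.09], [-1.38, 1.24], [0.06, 2.45], [-1.56, 4.7], [0.09, 2.05], [-2.69, 2.69]. Speed limits (rad/s): [2.57, 2.57, 3.14, 3.14, 3.14, 3.14, 3.14].

### API

Orientations are given as a rotation vector (axis times angle).
In Python, from bench import get_state, get_image, camera_params, close_job gives the robot as it stands. The module is installed in compiled form; this text tells all that it offers.
- The arm moves only by the tool arm_command, never from a script. Its argument "motion" is a list of rows, each a list of 5 numbers: the finger opening in mm, from 0 to 87, then the shift along the tool's x, y, z in mm, then the turn about the tool's z in degrees. In form: [[gripper, x, y, z, spin], ...]. A call has 1 to 5 rows; each row is the pose to reach, as a shift and turn from the pose commanded when the call began, along the tool's axes at that moment; what a row does not reach only later rows make up. A row lasts 1/12 s, in which the tool goes at most 41.7 mm and 7.16 degrees, less where a joint would pass 70% of its speed; a pose out of reach is approached as far as the arm can. A call with a gripper value outside its range is refused whole. The fingers move at their own pace and stop on an object; "newtons" is the grip in N (left out, the last holds). Time passes only in rows, so rows that repeat a pose let the fingers close. It gives the time, the measured TCP pose, the force, the opening and the grip force at its end, in the units of the state.
- get_state(): the state, without advancing time (a new reading comes with each control period).
- get_image(name): name is "scene" or "side" or "wrist"; returns (picture, depth): 480x640x3 uint8, red, green, blue; 480x640 float32, m along the optical axis (not along the pixel's ray), 0 where there is no reading.
- camera_params(name): a dict with "intrinsics" (3x3 intrinsics, pixels), "extrinsics" (4x4, takes a point from camera to world coordinates). Camera axes: x right, y down, z forward; pixel columns grow to the right and rows downward; lengths in m; the calibration is good to about 2 mm. The wrist camera is an equidistant fisheye: a pixel r from the principal point sees the ray r / f radians off the axis. A picture is of the moment at which its call begins: read the wrist's pose just before it. camera_params takes no time and is no camera call; for the wrist camera it gives the pose at the moment of the call.
- close_job(): hands the job in; it is judged then, once.
The state is a dict: "time": time; "joint_positions": joint angles; "qd": joint speeds; "joint_torque": joint torques, N m; "position": TCP position; "tool_rot": TCP orientation; "ft_force": force on the tool from outside, world axes, zero at the start; "torque": the same for the moment, N m; "grip_width": opening from 0.0 (shut) to 1.0 (fully open); "grip_force": force on a finger pad.
Only numpy, scipy, OpenCV 4.12 (cv2) and the standard library are available. Lean on these libraries where they do the work, as an engineer would, in place of code of your own. Each camera call takes 0.05 s, during which the arm holds its last target. There are 200 camera calls.

## Working session

There is one attempt and no reset: what is moved stays moved. The work goes in short steps, Python scripts to look and compute and a tool call to move; the robot and the scene stay as the last step left them, time stands still between calls to the robot, and variables do not carry over. Pictures are saved under pics/ and viewed, at most 10 in all, crops included, and the job is handed in when it is done.

Besides the shell and the picture viewer there is one more tool, called as name([rows], argument=value, ...), one row to a line, values as JSON. arm_command: Moves the arm, as the interface text tells. Its arguments: {"type":"object","properties":{"motion":{"type":"array"},"newtons":{"type":"number"}},"required":["motion"]}

```bash
mkdir -p pics
cat > h.py <<'E'
import numpy as np, cv2
from bench import *
from scipy.spatial.transform import Rotation as R
def cloud(n):
    im,d=get_image(n); c=camera_params(n); K=np.array(c['intrinsics']); T=np.array(c['extrinsics'])
    v,u=np.mgrid[:480,:640]
    P=np.stack([(u-K[0,2])/K[0,0]*d,(v-K[1,2])/K[1,1]*d,d],-1)@T[:3,:3].T+T[:3,3]
    P[d==0]=np.nan
    return im,d,P
E
python3 - <<'E'
from h import *
for n in('scene','side'):
    im,d,P=cloud(n); cv2.imwrite(f'pics/{n}0.png',im[...,::-1]); np.savez(f'{n}0.npz',im=im,P=P,d=d)
    c=camera_params(n);print(n,np.round(c['extrinsics'],3).tolist(),np.round(c['intrinsics'],1).tolist())
s=get_state();print(s)
E
```

```text
scene [[0.865, -0.249, 0.435, 0.197], [-0.501, -0.392, 0.771, -0.899], [-0.021, -0.885, -0.464, 0.588], [0.0, 0.0, 0.0, 1.0]] [[463.9, 0.0, 317.2], [0.0, 463.9, 244.1], [0.0, 0.0, 1.0]]
side [[0.963, -0.103, 0.25, 0.315], [-0.271, -0.395, 0.878, -1.108], [0.008, -0.913, -0.408, 0.573], [0.0, 0.0, 0.0, 1.0]] [[480.1, 0.0, 317.9], [0.0, 480.1, 236.1], [0.0, 0.0, 1.0]]
{'time': 0.1, 'joint_positions': array([-1.31386781,  0.32176355, -0.0700617 ,  1.45157611,  0.02258792,
        1.37077106, -0.0569316 ]), 'qd': array([ 6.16260791e-04, -2.90180608e-03,  1.76421968e-03, -2.31802806e-03,
        1.33691755e-03,  1.33782314e-04, -5.34019643e-05]), 'joint_torque': array([-6.92247590e-05, -4.92568839e+01, -4.05399352e-01, -3.13397169e+01,
       -6.40475401e-02,  3.95392010e-02,  5.67609447e-05]), 'position': array([0.15623368, 0.63045754, 0.23554953]), 'tool_rot': array([-3.80525629e-01, -3.11833790e+00,  2.71338180e-03]), 'ft_force': array([-0.92680547, -0.55750982, -0.09907636]), 'torque': array([-0.01540622,  0.01352709,  0.02772815]), 'grip_force': 0.0, 'grip_width': 0.9994960420085058}
```

View pics/scene0.png

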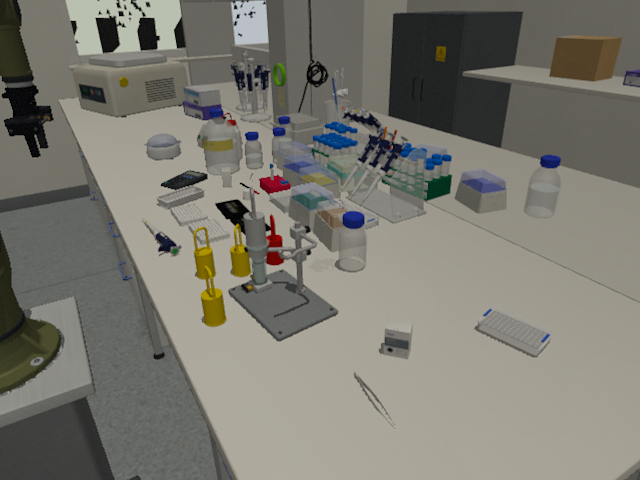

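View pics/side0.png

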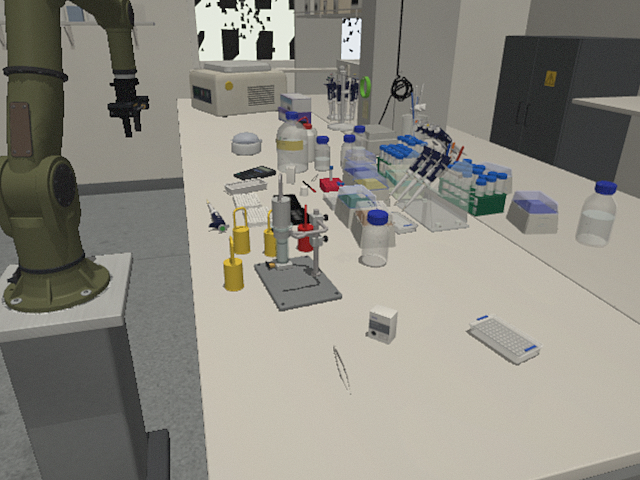

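The scene view shows the stand with its base at about (282,303). The grey bell with its loop sits on the barrel at (256,230), and the post and hook are near (300,245). There are look-alikes: yellow covers at (204,258), (241,258) and (213,302), and a red one at (274,243). The grey bell on the barrel fits the description because it is aluminium and sits over the syringe. I'll confirm it in a crop.

Run:
```python
from h import *
a=np.load('scene0.npz');b=np.load('side0.npz')
A=cv2.resize(a['im'][170:340,190:350],None,fx=2.5*1.0,fy=2.5,interpolation=3)
B=cv2.resize(b['im'][170:340,215:375],None,fx=2.5,fy=2.5,interpolation=3)
cv2.imwrite('pics/crop0.png',np.hstack([A,B])[...,::-1])
for n,f,box in(('scene',a,(180,330,225,340)),('side',b,(175,310,250,345))):
    P=f['P'];im=f['im'].astype(int)
    r0,r1,c0,c1=box;Q=P[r0:r1,c0:c1].reshape(-1,3);I=im[r0:r1,c0:c1].reshape(-1,3)
    g=(np.ptp(I,axis=1)<25)&np.isfinite(Q[:,0])
    # base top
    m=g&(abs(Q[:,2]-.012)<.004)&(I.mean(1)<140)
    q=Q[m][:,:2].astype(np.float32);rect=cv2.minAreaRect(q);print(n,'base',m.sum(),rect)
    for z0 in np.arange(.03,.28,.02):
        m=g&(Q[:,2]>z0)&(Q[:,2]<z0+.02)
        q=Q[m]; 
        if len(q): print(round(z0,2),len(q),np.round(np.percentile(q[:,:2],[5,50,95],axis=0),3).tolist())
```

```text
scene base 3788 ((0.6431675553321838, 0.17916348576545715), (0.8356401920318604, 0.4085642993450165), 57.77603530883789)
0.03 617 [[0.512, -0.119], [0.771, 0.103], [0.949, 0.406]]
0.05 548 [[0.51, -0.121], [0.773, 0.106], [0.946, 0.376]]
0.07 285 [[0.508, -0.122], [0.593, -0.058], [0.855, 0.278]]
0.09 863 [[0.509, -0.129], [0.789, 0.102], [0.847, 0.266]]
0.11 230 [[0.5, -0.129], [0.523, -0.074], [0.596, -0.055]]
0.13 216 [[0.501, -0.128], [0.52, -0.074], [0.593, -0.057]]
0.15 590 [[0.503, -0.197], [0.571, -0.128], [0.612, -0.064]]
0.17 277 [[0.501, -0.125], [0.518, -0.072], [0.592, -0.044]]
0.19 103 [[0.505, -0.075], [0.518, -0.062], [0.537, -0.038]]
0.21 35 [[0.514, -0.075], [0.517, -0.071], [0.526, -0.038]]
0.23 42 [[0.515, -0.073], [0.518, -0.07], [0.525, -0.039]]
0.25 7 [[0.519, -0.063], [0.521, -0.058], [0.524, -0.046]]
side base 2540 ((0.633083701133728, 0.24238333106040955), (0.992433488368988, 0.2824059724807739), 82.57489013671875)
0.03 230 [[0.509, -0.122], [0.59, -0.062], [0.846, 0.567]]
0.05 168 [[0.511, -0.123], [0.586, -0.066], [0.775, 0.275]]
0.07 143 [[0.511, -0.123], [0.531, -0.067], [0.777, 0.267]]
0.09 282 [[0.506, -0.13], [0.57, -0.073], [0.781, 0.259]]
0.11 198 [[0.5, -0.127], [0.528, -0.075], [0.598, -0.053]]
0.13 178 [[0.501, -0.13], [0.523, -0.073], [0.594, -0.061]]
0.15 472 [[0.506, -0.198], [0.563, -0.128], [0.611, -0.065]]
0.17 252 [[0.501, -0.122], [0.522, -0.07], [0.591, -0.043]]
0.19 33 [[0.514, -0.074], [0.518, -0.071], [0.529, -0.039]]
0.21 33 [[0.514, -0.075], [0.518, -0.071], [0.528, -0.039]]
0.23 37 [[0.515, -0.074], [0.518, -0.068], [0.528, -0.04]]
```

View pics/crop0.png

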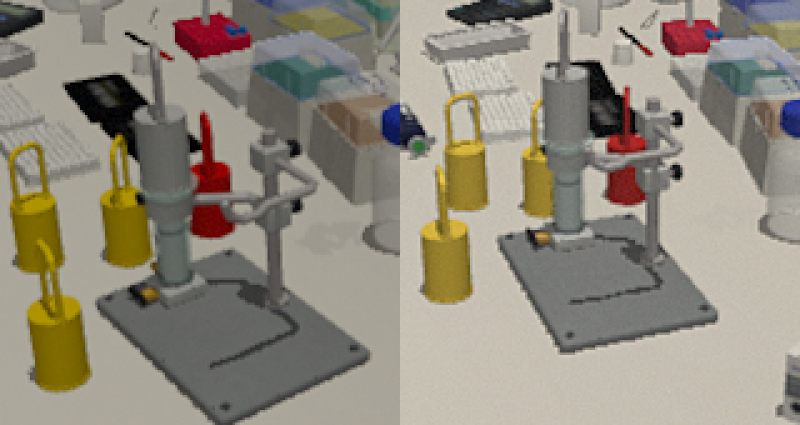

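The crop confirms it: the grey aluminium bell with a wire loop, at crop (163,150), stands on the barrel of the stand. The yellow and red bells stand on the bench. The hook is the bar ending at crop (235,210), with its upturned tip near (140,198). Next I'll fit the geometry.

Run:
```python
from h import *
from scipy.optimize import least_squares
Qs=[]
for n in('scene','side'):
    f=np.load(n+'0.npz');P=f['P'].reshape(-1,3);I=f['im'].reshape(-1,3).astype(int)
    g=np.isfinite(P[:,0])&(np.ptp(I,axis=1)<30)&(abs(P[:,0]-.57)<.17)&(abs(P[:,1]+.13)<.2)
    Q=P[g];J=I[g];cam=np.array(camera_params(n)['extrinsics'])[:3,3]
    print(n)
    m=(abs(Q[:,2]-.012)<.004)&(J.mean(1)<135)&(J.mean(1)>60)
    q=Q[m]; q=q[(abs(q[:,0]-.56)<.15)&(abs(q[:,1]+.13)<.17)]
    print(' base',len(q),cv2.minAreaRect(q[:,:2].astype(np.float32)),q[:,2].mean())
    def circ(q,r,x0):
        s=least_squares(lambda x:np.hypot(q[:,0]-x[0],q[:,1]-x[1])-r,x0,loss='soft_l1',f_scale=.001)
        return np.round(s.x,4),round(float(np.std(s.fun)),4)
    c=Q[(Q[:,2]>.135)&(Q[:,2]<.188)&(np.hypot(Q[:,0]-.523,Q[:,1]+.055)<.035)]
    print(' bell',circ(c,.023,[.523,-.05]),len(c))
    l=Q[(Q[:,2]>.195)&(Q[:,2]<.238)&(np.hypot(Q[:,0]-.523,Q[:,1]+.055)<.035)]
    k=cv2.kmeans(l[:,:2].astype(np.float32),2,None,(3,50,1e-6),5,2)[2];print(' loop',len(l),k.round(4).tolist())
    print(' bell top',np.median(Q[(Q[:,2]>.18)&(Q[:,2]<.2)&(np.hypot(Q[:,0]-.523,Q[:,1]+.055)<.02)][:,2]), 'max',l[:,2].max())
    p=Q[(Q[:,2]>.03)&(Q[:,2]<.09)&(np.hypot(Q[:,0]-.595,Q[:,1]+.125)<.03)]
    if len(p)>5:print(' post',circ(p,.0065,[.595,-.12]),len(p))
    h=Q[(Q[:,2]>.125)&(Q[:,2]<.19)&(Q[:,1]<-.09)]
    np.save(n+'h.npy',h)
    for x in np.arange(.47,.64,.01):
        s=h[abs(h[:,0]-x)<.005]
        if len(s): print('  ',round(x,3),len(s),np.percentile(s[:,1],[5,50,95]).round(3),np.percentile(s[:,2],[5,50,95]).round(3))
```

```text
scene
 base 3400 ((0.5394078493118286, -0.1241399422287941), (0.15051446855068207, 0.22062784433364868), 6.081374168395996) 0.011131459943757867
 bell (array([ 0.523 , -0.0526]), 0.0014) 465
 loop 76 [[0.5164999961853027, -0.0722000002861023], [0.5249999761581421, -0.03880000114440918]]
 bell top 0.1902026087138022 max 0.23713719856801058
 post (array([ 0.5923, -0.1164]), 0.0013) 130
   0.51 23 [-0.201 -0.198 -0.195] [0.162 0.17  0.174]
   0.52 21 [-0.2   -0.198 -0.196] [0.155 0.159 0.167]
   0.53 19 [-0.198 -0.197 -0.194] [0.151 0.155 0.157]
   0.54 22 [-0.198 -0.195 -0.192] [0.151 0.155 0.159]
   0.55 19 [-0.196 -0.194 -0.191] [0.154 0.158 0.161]
   0.56 18 [-0.196 -0.194 -0.189] [0.156 0.158 0.162]
   0.57 18 [-0.193 -0.192 -0.189] [0.156 0.159 0.161]
   0.58 107 [-0.192 -0.123 -0.109] [0.149 0.16  0.169]
   0.59 177 [-0.189 -0.128 -0.116] [0.13  0.159 0.18 ]
   0.6 68 [-0.183 -0.129 -0.119] [0.138 0.161 0.172]
   0.61 20 [-0.123 -0.118 -0.114] [0.151 0.159 0.165]
   0.62 15 [-0.122 -0.119 -0.112] [0.153 0.161 0.165]
side
 base 2334 ((0.5388027429580688, -0.12427458167076111), (0.
[... 271 characters left out ...]
816326
 post (array([ 0.5916, -0.1162]), 0.0017) 107
   0.51 21 [-0.2   -0.198 -0.196] [0.159 0.166 0.172]
   0.52 21 [-0.2   -0.198 -0.194] [0.151 0.156 0.166]
   0.53 17 [-0.199 -0.197 -0.192] [0.15  0.153 0.155]
   0.54 16 [-0.197 -0.195 -0.191] [0.149 0.153 0.156]
   0.55 16 [-0.198 -0.194 -0.191] [0.154 0.157 0.161]
   0.56 16 [-0.196 -0.193 -0.191] [0.154 0.157 0.16 ]
   0.57 16 [-0.194 -0.192 -0.188] [0.154 0.158 0.16 ]
   0.58 81 [-0.191 -0.127 -0.109] [0.149 0.159 0.169]
   0.59 126 [-0.189 -0.129 -0.118] [0.133 0.159 0.179]
   0.6 54 [-0.181 -0.127 -0.116] [0.138 0.16  0.174]
   0.61 17 [-0.121 -0.118 -0.111] [0.152 0.158 0.162]
   0.62 11 [-0.121 -0.119 -0.117] [0.151 0.157 0.163]
```

```bash
cat >> h.py <<'E'
def go(*targets,ang=None):
    """tool-frame shifts (mm) and spin (deg, loop-y world angle ang) from the measured pose to world TCP targets"""
    s=get_state();r=R.from_rotvec(s['tool_rot']).as_matrix();p=s['position']
    y=np.degrees(np.arctan2(r[1,1],r[0,1]));print('pos',p.round(4),'yang',round(y,2),'tilt',r[:,2].round(3),'q',s['joint_positions'].round(2),'t',round(s['time'],2))
    for t in targets: print('->',t,(r.T@(np.array(t)-p)*1000).round(1))
    if ang is not None: d=(ang-y+90)%180-90;print('spin (about down z)',round(-d,2))
E
python3 - <<'E'
from h import *
f=np.load('scene0.npz');P=f['P'].reshape(-1,3);g=np.load('side0.npz')['P'].reshape(-1,3)
A=np.vstack([P,g]);A=A[np.isfinite(A[:,0])]
for y in np.arange(-.25,.8,.1):
    print(round(y,2),[(round(x,1),round(float(np.percentile(q,99)),2)) for x in np.arange(.1,.9,.1) for q in [A[(abs(A[:,1]-y)<.05)&(abs(A[:,0]-x)<.05)&(A[:,2]<1)][:,2]] if len(q)>5])
im=f['im'].astype(int).reshape(-1,3)
m=np.isfinite(P[:,0])&(im[:,0]>120)&(im[:,1]>100)&(im[:,2]<60)&(abs(P[:,0]-.5)<.3)&(abs(P[:,1])<.3)&(P[:,2]<.15)&(P[:,2]>.02)
k=cv2.kmeans(P[m][:,:2].astype(np.float32),3,None,(3,50,1e-6),5,2);print(k[2],P[m][:,2].max())
go([.42,.35,.40],[.5225,-.0525,.40],ang=73)
E
```

```text
-0.25 [(np.float64(0.3), 0.0), (np.float64(0.4), 0.0), (np.float64(0.5), 0.01), (np.float64(0.6), 0.01), (np.float64(0.7), 0.0), (np.float64(0.8), 0.0)]
-0.15 [(np.float64(0.1), 0.0), (np.float64(0.3), 0.0), (np.float64(0.4), 0.12), (np.float64(0.5), 0.17), (np.float64(0.6), 0.18), (np.float64(0.7), 0.05), (np.float64(0.8), 0.09)]
-0.05 [(np.float64(0.1), 0.3), (np.float64(0.2), -0.66), (np.float64(0.3), 0.0), (np.float64(0.4), 0.12), (np.float64(0.5), 0.24), (np.float64(0.6), 0.11), (np.float64(0.7), 0.14), (np.float64(0.8), 0.14)]
0.05 [(np.float64(0.1), 0.6), (np.float64(0.2), -0.66), (np.float64(0.3), 0.0), (np.float64(0.4), 0.12), (np.float64(0.5), 0.12), (np.float64(0.6), 0.12), (np.float64(0.7), 0.0), (np.float64(0.8), 0.1)]
0.15 [(np.float64(0.1), 0.61), (np.float64(0.2), -0.66), (np.float64(0.3), 0.0), (np.float64(0.4), 0.06), (np.float64(0.5), 0.0), (np.float64(0.6), 0.0), (np.float64(0.7), 0.0), (np.float64(0.8), 0.1)]
0.25 [(np.float64(0.1), 0.61), (np.float64(0.2), -0.75), (np.float64(0.3), 0.0), (np.float64(0.4), 0.03), (np.float64(0.5), 0.01), (np.float64(0.6), 0.02), 
[... 710 characters left out ...]
2), 0.61), (np.float64(0.3), 0.0), (np.float64(0.4), 0.02), (np.float64(0.5), 0.03), (np.float64(0.6), 0.02), (np.float64(0.7), 0.06), (np.float64(0.8), 0.0)]
0.75 [(np.float64(0.1), -0.75), (np.float64(0.2), 0.33), (np.float64(0.3), 0.0), (np.float64(0.4), 0.0), (np.float64(0.5), 0.02), (np.float64(0.6), 0.02), (np.float64(0.7), 0.22), (np.float64(0.8), 0.2)]
[[ 0.51183194  0.03603395]
 [ 0.39275038 -0.11609303]
 [ 0.43559885  0.07581146]] 0.12754250307161513
pos [0.1562 0.6305 0.2355] yang 76.09 tilt [-0.    -0.002 -1.   ] q [-1.31  0.32 -0.07  1.45  0.02  1.37 -0.06] t 0.1
-> [0.42, 0.35, 0.4] [-323.5 -209.1 -164.1]
-> [0.5225, -0.0525, 0.4] [-519.8 -575.1 -163.4]
spin (about down z) 3.09
```

arm_command([
  [87, -32, -21, -10, 0],
  [87, -64, -42, -20, 0],
  [87, -97, -63, -30, 0],
  [87, -129, -84, -40, 0],
  [87, -161, -104, -50, 0],
])

```text
time: 0.52
position: [0.2885, 0.4894, 0.2866]
tool_rot: [-0.38, -3.118, 0.001]
ft_force: [0.8, 0.1, 0.4]
grip_width: 0.999
grip_force: 0.0
```

arm_command([
  [87, -32, -21, -10, 0],
  [87, -64, -42, -20, 0],
  [87, -97, -63, -30, 0],
  [87, -129, -84, -40, 0],
  [87, -161, -104, -50, 0],
])

```text
time: 0.93
position: [0.4197, 0.3497, 0.3369]
tool_rot: [-0.381, -3.118, 0.0]
ft_force: [0.1, 0.5, -0.7]
grip_width: 1.0
grip_force: 0.0
```

arm_command([
  [87, -18, -34, 0, 0],
  [87, -36, -68, 0, 0],
  [87, -54, -102, 0, 0],
  [87, -72, -136, 0, 0],
  [87, -90, -170, 0, 0],
])

```text
time: 1.35
position: [0.4653, 0.163, 0.3363]
tool_rot: [-0.38, -3.118, -0.0]
ft_force: [0.5, 0.6, 1.0]
grip_width: 1.0
grip_force: 0.0
```

arm_command([
  [87, -18, -34, 0, 0],
  [87, -36, -68, 0, 0],
  [87, -54, -102, 0, 0],
  [87, -54, -102, 0, 0],
  [87, -54, -102, 0, 0],
])

```text
time: 1.77
position: [0.4934, 0.0502, 0.3365]
tool_rot: [-0.39, -3.117, -0.0]
ft_force: [1.1, 0.5, -0.3]
grip_width: 0.998
grip_force: 0.0
```

```bash
cat >> h.py <<'E'
def wcloud():
    c=camera_params('wrist'); im,d=get_image('wrist'); K=np.array(c['intrinsics']);T=np.array(c['extrinsics'])
    v,u=np.mgrid[:480,:640];x=(u-K[0,2])/K[0,0];y=(v-K[1,2])/K[1,1];t=np.hypot(x,y)+1e-9
    k=np.tan(np.minimum(t,1.5))/t
    P=np.stack([x*k*d,y*k*d,d],-1)@T[:3,:3].T+T[:3,3];P[(d==0)|(t>1.45)]=np.nan
    return im,d,P
E
python3 - <<'E'
from h import *
go([.5225,-.0525,.33],ang=73)
im,d,P=wcloud();cv2.imwrite('pics/w0.png',im[...,::-1]);np.savez('w0.npz',im=im,P=P)
m=np.isfinite(P[...,0])&(np.hypot(P[...,0]-.5225,P[...,1]+.0525)<.035)
for a,b in((.15,.187),(.187,.193),(.195,.238),(.238,.26)):
    q=P[m&(P[...,2]>a)&(P[...,2]<b)];print(a,len(q),q.mean(0).round(4) if len(q) else '')
q=P[m&(P[...,2]>.238)&(P[...,2]<.26)]
if len(q)>10:
    w,V=np.linalg.eigh(np.cov(q[:,:2].T));print(V[:,1],np.degrees(np.arctan2(V[1,1],V[0,1])),np.sqrt(w),q[:,2].max())
E
```

```text
pos [0.4934 0.0502 0.3365] yang 75.75 tilt [-0.  0. -1.] q [-0.64 -0.06  0.47  1.67  0.03  1.52  1.15] t 1.77
-> [0.5225, -0.0525, 0.33] [-53.5 -92.4   6.5]
spin (about down z) 2.75
0.15 657 [ 0.5112 -0.0393  0.1689]
0.187 337 [ 0.5106 -0.0475  0.1907]
0.195 12 [ 0.5255 -0.0345  0.1975]
0.238 0
```

View pics/w0.png

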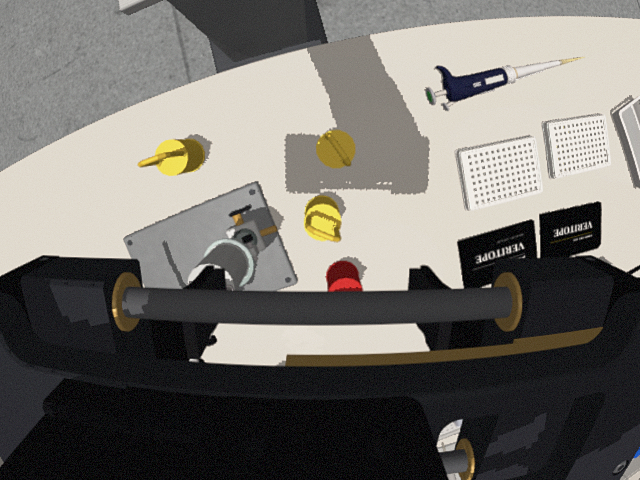

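The wrist view shows the bell at (225,262), with its loop hidden behind the gripper. I'll move past it so the camera can see the loop.

arm_command([
  [87, -36, -17, -5, 0],
  [87, -72, -34, -10, 0],
  [87, -108, -51, -15, 0],
  [87, -148, -69, -20, 0],
  [87, -148, -69, -20, 0],
])

```text
time: 2.23
position: [0.624, -0.0526, 0.3533]
tool_rot: [-0.385, -3.116, 0.01]
ft_force: [-1.5, -0.3, -1.2]
grip_width: 0.993
grip_force: 0.0
```

Run:
```python
from h import *
go([.5225,-.0525,.33],ang=73)
im,d,P=wcloud();cv2.imwrite('pics/w1.png',im[...,::-1]);np.savez('w1.npz',im=im,P=P)
m=np.isfinite(P[...,0])&(np.hypot(P[...,0]-.5225,P[...,1]+.0525)<.035)
for a,b in((.15,.187),(.187,.194),(.197,.238),(.238,.262)):
    q=P[m&(P[...,2]>a)&(P[...,2]<b)];print(a,len(q),q.mean(0).round(4) if len(q) else '')
    if len(q)>10 and a>.195:
        w,V=np.linalg.eigh(np.cov(q[:,:2].T));print(np.degrees(np.arctan2(V[1,1],V[0,1])),np.sqrt(w),q[:,2].max())
q=P[m&(P[...,2]>.187)&(P[...,2]<.194)];print(cv2.minEnclosingCircle(q[:,:2].astype(np.float32)))
```

```text
pos [ 0.624  -0.0526  0.3533] yang 75.92 tilt [-0.002 -0.006 -1.   ] q [-0.45  0.27  0.63  1.34 -0.15  1.58  1.48] t 2.23
-> [0.5225, -0.0525, 0.33] [ 98.5 -24.4  23.6]
spin (about down z) 2.92
0.15 85 [ 0.5402 -0.0449  0.1692]
0.187 1591 [ 0.5243 -0.053   0.1912]
0.197 99 [ 0.5243 -0.0535  0.2175]
71.84860103957476 [0.00102581 0.01669739] 0.23751129927788028
0.238 472 [ 0.5231 -0.0517  0.2494]
73.10960922811854 [0.00167014 0.01073828] 0.2541663418001475
((0.5224173069000244, -0.05309870466589928), 0.022226199507713318)
```

View pics/w1.png

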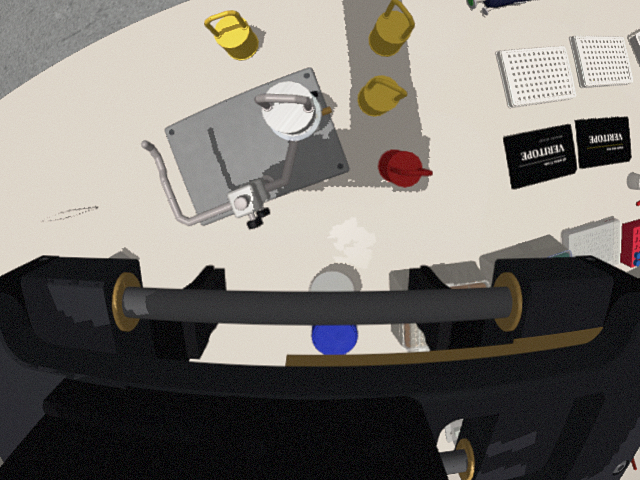

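The wrist view shows the bell top at (292,110) with its loop at (283,100), and the hook bar from (150,148) to (188,215). The loop's y axis is at 72.7°. I'll measure the hook from this image too.

Run:
```python
from h import *
P=np.load('w1.npz')['P']
m=np.isfinite(P[...,0])&(P[...,2]>.14)&(P[...,2]<.19)
m[:135]=0;m[235:]=0;m[:,:135]=0;m[:,280:]=0
Q=P[m]
for x in np.arange(.49,.62,.008):
    s=Q[(abs(Q[:,0]-x)<.004)&(Q[:,1]<-.17)]
    if len(s)>3: print(round(x,3),len(s),np.percentile(s[:,1],[5,50,95]).round(4),np.percentile(s[:,2],[50,95]).round(4))
s=Q[Q[:,1]<-.17];i=s[:,0].argmin();print('tip',s[i])
p=Q[(Q[:,2]>.178)];print('post top',np.median(p,0),len(p))
s=s[(s[:,0]>.51)&(s[:,0]<.58)];print(np.polyfit(s[:,0],s[:,1],1))
go([.523,-.0528,.30],[.523,-.0528,.214],ang=72.7)
```

```text
0.514 85 [-0.1967 -0.1919 -0.19  ] [0.1724 0.1759]
0.522 74 [-0.1958 -0.1918 -0.1891] [0.1605 0.1671]
0.53 67 [-0.1954 -0.1909 -0.1885] [0.1569 0.1588]
0.538 64 [-0.1942 -0.19   -0.1874] [0.1566 0.1584]
0.546 63 [-0.1933 -0.189  -0.1868] [0.1592 0.1624]
0.554 67 [-0.1927 -0.1885 -0.1856] [0.1613 0.1627]
0.562 64 [-0.1916 -0.1875 -0.1851] [0.1615 0.1633]
0.57 63 [-0.1913 -0.1869 -0.1846] [0.1612 0.1635]
0.578 68 [-0.1897 -0.1859 -0.1831] [0.1614 0.1629]
0.586 67 [-0.1893 -0.1849 -0.1821] [0.1615 0.163 ]
0.594 94 [-0.1874 -0.1806 -0.1715] [0.1618 0.1631]
0.602 40 [-0.1812 -0.1751 -0.1703] [0.1616 0.1627]
tip [ 0.50951183 -0.19331719  0.17267406]
post top [ 0.59189517 -0.11475067  0.18168691] 163
[ 0.10090123 -0.24461707]
pos [ 0.6223 -0.0506  0.3537] yang 75.97 tilt [-0.004 -0.004 -1.   ] q [-0.45  0.27  0.62  1.34 -0.15  1.59  1.48] t 2.28
-> [0.523, -0.0528, 0.3] [ 95.7 -25.9  54. ]
-> [0.523, -0.0528, 0.214] [ 95.4 -25.5 140. ]
spin (about down z) 3.27
```

arm_command([
  [87, 30, -8, 5, 1],
  [87, 60, -17, 15, 2],
  [87, 95.5, -26, 25, 3],
  [87, 95.5, -26, 40, 3],
  [87, 95.5, -26, 50, 3],
])

```text
time: 2.7
position: [0.5193, -0.0492, 0.3061]
tool_rot: [0.455, 3.108, 0.006]
ft_force: [0.0, 0.7, -0.4]
grip_width: 1.0
grip_force: 0.0
```

arm_command([
  [87, 0, 0, 0, 0],
  [87, 0, 0, 0, 0],
  [87, 0, 0, 0, 0],
])

```text
time: 2.95
position: [0.5223, -0.0509, 0.307]
tool_rot: [0.46, 3.107, -0.001]
ft_force: [0.8, -0.2, 0.6]
grip_width: 1.001
grip_force: 0.0
```

Run:
```python
from h import *
go([.523,-.0528,.214],ang=72.7)
```

```text
pos [ 0.5223 -0.0509  0.307 ] yang 73.17 tilt [ 0.001 -0.001 -1.   ] q [-0.55  0.01  0.61  1.67 -0.01  1.46  1.34] t 2.95
-> [0.523, -0.0528, 0.214] [-1.2 -1.5 93. ]
spin (about down z) 0.47
```

arm_command([
  [87, -1, -1.5, 20, 0.5],
  [87, -1, -1.5, 45, 0.5],
  [87, -1, -1.5, 70, 0.5],
  [87, -1, -1.5, 86, 0.5],
  [87, -1, -1.5, 93, 0.5],
])

```text
time: 3.37
position: [0.5215, -0.0534, 0.2115]
tool_rot: [-0.475, -3.102, 0.003]
ft_force: [-1.3, 0.0, 0.6]
grip_width: 1.002
grip_force: 0.0
```

arm_command([
  [60, 0, 0, 0, 0],
  [50, 0, 0, 0, 0],
  [40, 0, 0, 0, 0],
  [30, 0, 0, 0, 0],
  [30, 0, 0, 0, 0],
], newtons=15)

```text
time: 3.78
position: [0.5226, -0.0536, 0.2147]
tool_rot: [0.475, 3.104, 0.001]
ft_force: [-0.2, -0.3, 0.1]
grip_width: 0.706
grip_force: 0.0
```

arm_command([
  [30, 0, 0, 0, 0],
  [30, 0, 0, 0, 0],
  [30, 0, 0, 0, 0],
  [30, 0, 0, 0, 0],
  [30, 0, 0, 0, 0],
], newtons=25)

```text
time: 4.2
position: [0.522, -0.0535, 0.2137]
tool_rot: [0.475, 3.105, 0.0]
ft_force: [0.9, 0.2, 0.2]
grip_width: 0.446
grip_force: 25.0
```

arm_command([
  [30, 0, 0, -5, 0],
  [30, 0, 0, -15, 0],
  [30, 0, 0, -28, 0],
  [30, 0, 0, -42, 0],
  [30, 0, 0, -55, 0],
])

```text
time: 4.62
position: [0.522, -0.0537, 0.27]
tool_rot: [0.476, 3.105, 0.0]
ft_force: [0.0, 0.7, -0.6]
grip_width: 0.45
grip_force: 25.0
```

arm_command([
  [30, 0, 0, -10, 0],
  [30, 0, 0, -17, 0],
  [30, 0, 0, -22, 0],
  [30, 0, 0, -22, 0],
  [30, 0, 0, -22, 0],
])

```text
time: 5.03
position: [0.5218, -0.0536, 0.2904]
tool_rot: [-0.476, -3.105, -0.0]
ft_force: [-0.0, 0.6, -0.9]
grip_width: 0.451
grip_force: 25.0
```

Run:
```python
from h import *
# stand axes: ex at 5.9 deg
e=np.radians(5.9);ex=np.array([np.cos(e),np.sin(e)]);seat=np.array([.535,-.1915])
a=seat-.068*ex
go([*a,.29],[*a,.157],[*seat,.157],[*seat,.12],ang=95.9)
im,d,P=cloud('side');im2,_,_=cloud('scene')
cv2.imwrite('pics/lift.png',np.hstack([cv2.resize(i[130:310,200:360],None,fx=2.5,fy=2.5) for i in(im2,im)])[...,::-1])
```

```text
pos [ 0.5218 -0.0536  0.2904] yang 72.59 tilt [-0.  0. -1.] q [-0.55  0.02  0.61  1.7  -0.01  1.43  1.33] t 5.03
-> [np.float64(0.4673602084360322), np.float64(-0.1984898925015328), 0.29] [   8.6 -154.6    0.4]
-> [np.float64(0.4673602084360322), np.float64(-0.1984898925015328), 0.157] [   8.5 -154.6  133.4]
-> [np.float64(0.535), np.float64(-0.1915), 0.157] [ -53.9 -127.6  133.4]
-> [np.float64(0.535), np.float64(-0.1915), 0.12] [ -53.9 -127.6  170.4]
spin (about down z) -23.31
```

View pics/lift.png

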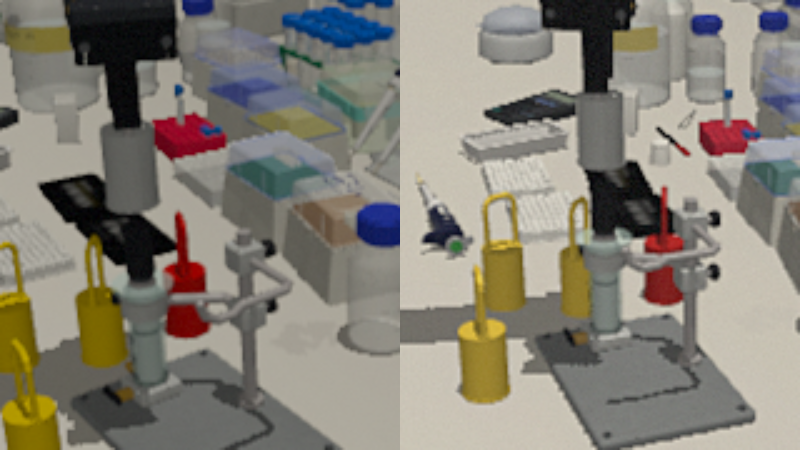

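The crop shows the bell in the fingers at (130,165), clear of the bare black piston at (140,255). I'll carry it to a point in front of the hook.

arm_command([
  [30, 1, -18, 0, -4],
  [30, 3, -48, 0, -9],
  [30, 5, -80, 0, -14],
  [30, 7, -112, 0, -19],
  [30, 8.5, -140, 0, -23.3],
])

```text
time: 5.55
position: [0.4705, -0.1865, 0.29]
tool_rot: [0.167, -3.136, 0.0]
ft_force: [1.1, -0.5, -1.4]
grip_width: 0.45
grip_force: 25.0
```

arm_command([
  [30, 6, -13, 0, 0],
  [30, 6, -13, 0, 0],
  [30, 6, -13, 0, 0],
])

```text
time: 5.8
position: [0.4668, -0.1984, 0.2901]
tool_rot: [0.158, -3.137, -0.001]
ft_force: [0.3, 0.0, -1.9]
grip_width: 0.45
grip_force: 25.0
```

Run:
```python
from h import *
go([.4674,-.1985,.157],[.535,-.1915,.157],ang=95.9)
```

```text
pos [ 0.4668 -0.1984  0.2901] yang 95.77 tilt [-0.     0.001 -1.   ] q [-0.41 -0.04  0.75  1.74  0.02  1.43  2.01] t 5.8
-> [0.4674, -0.1985, 0.157] [ -0.6  -0.3 133.1]
-> [0.535, -0.1915, 0.157] [-6.850e+01 -1.000e-01  1.331e+02]
spin (about down z) -0.13
```

arm_command([
  [30, 0, 0, 20, 0],
  [30, 0, 0, 50, 0],
  [30, 0, 0, 85, 0],
  [30, 0, 0, 115, 0],
  [30, 0, 0, 133, 0],
])

```text
time: 6.22
position: [0.4661, -0.1952, 0.1538]
tool_rot: [0.166, -3.133, -0.003]
ft_force: [-0.5, 0.4, -0.3]
grip_width: 0.444
grip_force: 25.0
```

arm_command([
  [30, 0, 0, 0, 0],
  [30, 0, 0, 0, 0],
  [30, 0, 0, 0, 0],
  [30, 0, 0, 0, 0],
])

```text
time: 6.55
position: [0.4687, -0.198, 0.1592]
tool_rot: [-0.163, 3.134, -0.001]
ft_force: [0.0, -0.9, -1.2]
grip_width: 0.452
grip_force: 25.0
```

Run:
```python
from h import *
im,d,P=cloud('side');im2,_,P2=cloud('scene')
cv2.imwrite('pics/pre.png',np.hstack([cv2.resize(i[160:340,190:350],None,fx=2.5,fy=2.5) for i in(im2,im)])[...,::-1])
go([.535,-.1915,.157],ang=95.9)
for Q in (P,P2):
    m=np.isfinite(Q[...,0])&(np.hypot(Q[...,0]-.467,Q[...,1]+.198)<.03)&(Q[...,2]<.15)&(Q[...,2]>.03)
    q=Q[m];print(len(q),q[:,2].min(),np.percentile(q[:,2],98),q.mean(0))
```

```text
pos [ 0.4684 -0.1982  0.159 ] yang 95.91 tilt [ 0.003 -0.    -1.   ] q [-0.39  0.08  0.77  1.92 -0.06  1.16  2.08] t 6.65
-> [0.535, -0.1915, 0.157] [-67.   -0.2   2.2]
spin (about down z) 0.01
709 0.06723029370043987 0.14754348146583046 [ 0.46548438 -0.21229025  0.10797421]
877 0.06875517478994675 0.1477947412700705 [ 0.46293897 -0.21106265  0.11025349]
```

View pics/pre.png

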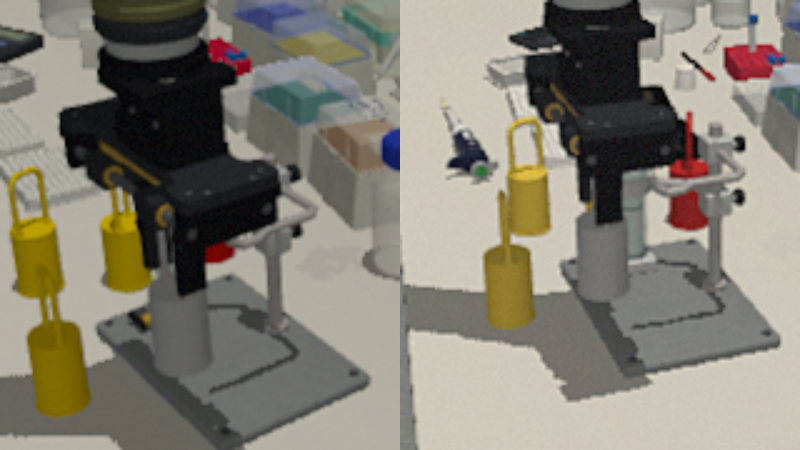

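The bell hangs level in front of the hook, at (182,330) in the left crop, with its rim at z≈0.068 as planned. I'll thread it onto the hook.

arm_command([
  [30, -8, 0, 0, 0],
  [30, -18, 0, 0, 0],
  [30, -28, 0, 0, 0],
  [30, -38, 0, 0, 0],
  [30, -48, 0, 0, 0],
])

```text
time: 7.07
position: [0.5163, -0.1929, 0.1577]
tool_rot: [-0.162, 3.137, -0.0]
ft_force: [0.0, 0.5, -0.6]
grip_width: 0.45
grip_force: 25.0
```

arm_command([
  [30, -9, 0, 1, 0],
  [30, -16, 0, 1, 0],
  [30, -19, 0, 1, 0],
  [30, -19, 0, 1, 0],
  [30, -19, 0, 1, 0],
])

```text
time: 7.48
position: [0.5336, -0.1915, 0.1564]
tool_rot: [0.161, -3.137, 0.0]
ft_force: [-0.2, -1.3, -0.9]
grip_width: 0.447
grip_force: 25.0
```

Run:
```python
from h import *
go([.535,-.1915,.130],[.535,-.1915,.126],ang=95.9)
```

```text
pos [ 0.5336 -0.1915  0.1564] yang 95.87 tilt [-0.001 -0.    -1.   ] q [-0.36  0.24  0.76  1.79 -0.18  1.18  2.12] t 7.48
-> [0.535, -0.1915, 0.13] [-1.4 -0.1 26.4]
-> [0.535, -0.1915, 0.126] [-1.4 -0.1 30.4]
spin (about down z) -0.03
```

arm_command([
  [30, -1, 0, 7, 0],
  [30, -1, 0, 14, 0],
  [30, -1, 0, 20, 0],
  [30, -1, 0, 25, 0],
  [30, -1, 0, 27, 0],
])

```text
time: 7.9
position: [0.534, -0.1909, 0.1283]
tool_rot: [0.161, -3.136, -0.001]
ft_force: [-0.4, 0.0, -0.5]
grip_width: 0.446
grip_force: 25.0
```

arm_command([
  [30, 0, 0, 1, 0],
  [30, 0, 0, 2, 0],
  [30, 0, 0, 3, 0],
  [30, 0, 0, 3, 0],
])

```text
time: 8.23
position: [0.535, -0.1912, 0.1266]
tool_rot: [-0.161, 3.137, 0.0]
ft_force: [-0.4, -0.3, -1.2]
grip_width: 0.447
grip_force: 25.0
```

arm_command([
  [30, 0, 0, 1, 0],
  [30, 0, 0, 1, 0],
  [30, 0, 0, 1, 0],
])

```text
time: 8.48
position: [0.535, -0.1912, 0.1256]
tool_rot: [-0.161, 3.137, 0.0]
ft_force: [0.5, -0.6, -0.6]
grip_width: 0.447
grip_force: 25.0
```

arm_command([
  [30, 0, 0, 1, 0],
  [30, 0, 0, 1, 0],
  [30, 0, 0, 1, 0],
])

```text
time: 8.73
position: [0.535, -0.1912, 0.1246]
tool_rot: [-0.161, 3.137, -0.0]
ft_force: [0.2, 0.2, -0.4]
grip_width: 0.451
grip_force: 25.0
```

arm_command([
  [30, 0, 0, 1, 0],
  [30, 0, 0, 1, 0],
  [30, 0, 0, 1, 0],
])

```text
time: 8.98
position: [0.5352, -0.1913, 0.1242]
tool_rot: [-0.161, 3.137, 0.0]
ft_force: [-1.1, 0.6, 4.3]
grip_width: 0.452
grip_force: 25.0
```

arm_command([
  [30, 0, 0, 1, 0],
  [30, 0, 0, 1, 0],
  [30, 0, 0, 1, 0],
])

```text
time: 9.23
position: [0.5353, -0.1913, 0.1239]
tool_rot: [-0.161, 3.136, 0.001]
ft_force: [-2.3, 1.3, 9.1]
grip_width: 0.451
grip_force: 25.0
```

Contact: the loop rests on the hook. I'll back off slightly and open gently.

arm_command([
  [30, 0, 0, -1.5, 0],
  [30, 0, 0, -1.5, 0],
], newtons=5)

```text
time: 9.4
position: [0.5351, -0.1913, 0.1242]
tool_rot: [-0.161, 3.137, -0.0]
ft_force: [0.2, -0.6, 2.1]
grip_width: 0.46
grip_force: 5.0
```

arm_command([
  [42, 0, 0, 0, 0],
  [46, 0, 0, 0, 0],
  [50, 0, 0, 0, 0],
  [56, 0, 0, 0, 0],
  [62, 0, 0, 0, 0],
])

```text
time: 9.82
position: [0.5347, -0.1911, 0.1238]
tool_rot: [0.161, -3.137, -0.0]
ft_force: [0.6, 0.1, -0.3]
grip_width: 0.64
grip_force: 0.0
```

arm_command([
  [70, 0, 0, 0, 0],
  [70, 0, 0, 0, 0],
  [70, 0, 0, 0, 0],
  [70, 0, 0, 0, 0],
  [70, 0, 0, 0, 0],
])

```text
time: 10.23
position: [0.5349, -0.1912, 0.1241]
tool_rot: [-0.161, 3.137, 0.0]
ft_force: [0.2, 0.1, 0.7]
grip_width: 0.8
grip_force: 0.0
```

Run:
```python
from h import *
im,d,P=cloud('side');im2,_,P2=cloud('scene')
cv2.imwrite('pics/hung.png',np.hstack([cv2.resize(i[160:340,220:380],None,fx=2.5,fy=2.5) for i in(im2,im)])[...,::-1])
for Q in (P,P2):
    m=np.isfinite(Q[...,0])&(np.hypot(Q[...,0]-.535,Q[...,1]+.195)<.035)&(Q[...,2]<.10)&(Q[...,2]>.02)
    q=Q[m];print(len(q),q[:,2].min(),q.mean(0))
```

```text
567 0.033578039746740784 [ 0.52974673 -0.20762135  0.06853916]
599 0.034234277344388886 [ 0.5277145  -0.20841894  0.0671542 ]
```

View pics/hung.png

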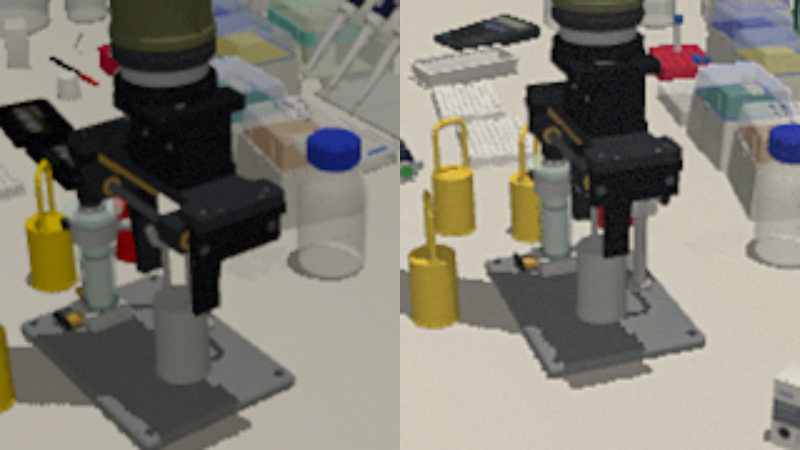

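The cover hangs by its loop on the hook, at (183,330) in the left crop, with its rim at z=0.034. Now I'll go up and over to the piston.

arm_command([
  [87, 0, 0, -10, 0],
  [87, 0, 0, -35, 0],
  [87, 0, 0, -70, 0],
  [87, 0, 0, -105, 0],
  [87, 0, 0, -135, 0],
])

```text
time: 10.75
position: [0.535, -0.1917, 0.2621]
tool_rot: [-0.16, 3.136, -0.001]
ft_force: [1.1, 0.4, -0.5]
grip_width: 0.988
grip_force: 0.0
```

arm_command([
  [87, 0, 30, 0, 0],
  [87, 0, 65, 0, 0],
  [87, 0, 100, 0, 0],
  [87, 0, 137, 0, 0],
  [87, 0, 137, 0, 0],
])

```text
time: 11.17
position: [0.5207, -0.0459, 0.2597]
tool_rot: [-0.179, 3.136, 0.008]
ft_force: [-0.1, 1.1, -0.5]
grip_width: 0.998
grip_force: 0.0
```

arm_command([
  [87, 0, 0, 0, 0],
  [87, 0, 0, 0, 0],
])

```text
time: 11.33
position: [0.521, -0.0556, 0.2598]
tool_rot: [-0.161, 3.136, -0.001]
ft_force: [0.0, 0.1, 1.2]
grip_width: 0.999
grip_force: 0.0
```

Run:
```python
from h import *
go([.5225,-.053,.148])
for n in('side','scene'):
    im,d,P=cloud(n)
    q=P[np.isfinite(P[...,0])&(np.hypot(P[...,0]-.5225,P[...,1]+.053)<.025)&(P[...,2]>.136)&(P[...,2]<.172)]
    q2=P[np.isfinite(P[...,0])&(np.hypot(P[...,0]-.5225,P[...,1]+.053)<.025)&(P[...,2]>.172)&(P[...,2]<.19)]
    from scipy.optimize import least_squares
    print(n,len(q),least_squares(lambda x:np.hypot(q[:,0]-x[0],q[:,1]-x[1])-.012,[.5225,-.05],loss='soft_l1',f_scale=.001).x,q2[:,2].max(),np.median(q2,0))
    h=P[np.isfinite(P[...,0])&(np.hypot(P[...,0]-.535,P[...,1]+.195)<.035)&(P[...,2]<.10)&(P[...,2]>.02)];print('cover rim',h[:,2].min())
```

```text
pos [ 0.521  -0.0556  0.2598] yang 95.88 tilt [ 0.001 -0.    -1.   ] q [-0.58  0.03  0.66  1.75 -0.02  1.37  1.75] t 11.33
-> [0.5225, -0.053, 0.148] [ -1.7   2.5 111.8]
side 138 [ 0.52247253 -0.05320659] 0.17818588068996932 [ 0.52104379 -0.05936996  0.17620421]
cover rim 0.03319032678860867
scene 178 [ 0.52300248 -0.05373965] 0.1797579072316075 [ 0.52095612 -0.05913196  0.17731157]
cover rim 0.03439944969807629
```

arm_command([
  [87, -2, 2.2, 15, 0],
  [87, -2, 2.2, 45, 0],
  [87, -2, 2.2, 75, 0],
  [87, -2, 2.2, 100, 0],
  [87, -2, 2.2, 111, 0],
])

```text
time: 11.85
position: [0.5205, -0.0541, 0.1449]
tool_rot: [0.157, -3.133, 0.001]
ft_force: [0.0, 0.6, -0.5]
grip_width: 0.999
grip_force: 0.0
```

arm_command([
  [60, 0, 0, 0, 0],
  [45, 0, 0, 0, 0],
  [35, 0, 0, 0, 0],
  [30, 0, 0, 0, 0],
  [28, 0, 0, 0, 0],
], newtons=5)

```text
time: 12.27
position: [0.5236, -0.0526, 0.1495]
tool_rot: [-0.161, 3.135, 0.001]
ft_force: [-0.2, 0.1, 1.1]
grip_width: 0.71
grip_force: 0.0
```

```bash
python3 -c "
from h import *
go([.5227,-.0534,.148])"
```

```text
pos [ 0.5236 -0.0526  0.1495] yang 95.89 tilt [ 0.003  0.    -1.   ] q [-0.56  0.13  0.66  1.89 -0.09  1.15  1.8 ] t 12.27
-> [0.5227, -0.0534, 0.148] [ 1.  -0.7  1.5]
```

arm_command([
  [50, 0.8, -0.6, 1, 0],
  [40, 0.8, -0.6, 1, 0],
  [30, 0.8, -0.6, 1, 0],
  [20, 0.8, -0.6, 1, 0],
  [15, 0.8, -0.6, 1, 0],
], newtons=5)

```text
time: 12.68
position: [0.5219, -0.0531, 0.1471]
tool_rot: [-0.162, 3.137, 0.0]
ft_force: [0.2, 0.1, 0.8]
grip_width: 0.353
grip_force: 0.0
```

arm_command([
  [15, 0, 0, 0, 0],
  [15, 0, 0, 0, 0],
  [15, 0, 0, 0, 0],
  [15, 0, 0, 0, 0],
  [15, 0, 0, 0, 0],
])

```text
time: 13.1
position: [0.5219, -0.0532, 0.1471]
tool_rot: [-0.161, 3.137, 0.0]
ft_force: [-1.2, 0.1, 0.4]
grip_width: 0.321
grip_force: 5.0
```

arm_command([
  [15, 0, 0, 0, 0],
  [15, 0, 0, 0, 0],
  [15, 0, 0, 0, 0],
  [15, 0, 0, 0, 0],
  [15, 0, 0, 0, 0],
], newtons=15)

```text
time: 13.52
position: [0.5219, -0.0531, 0.1471]
tool_rot: [-0.161, 3.137, 0.0]
ft_force: [0.7, 0.3, 0.4]
grip_width: 0.32
grip_force: 15.0
```

```bash
python3 -c "
from h import *
go([.5227,-.0534,.148]);s=get_state();print(s['ft_force'],s['torque'],s['grip_width']*87,s['grip_force'])"
```

```text
pos [ 0.5219 -0.0531  0.1471] yang 95.89 tilt [ 0.  0. -1.] q [-0.56  0.13  0.66  1.9  -0.09  1.14  1.81] t 13.52
-> [0.5227, -0.0534, 0.148] [-0.8 -0.3 -0.9]
[0.72701363 0.29311837 0.35722997] [0.10020991 0.0103444  0.02635209] 27.8103183893378 15.000006258487701
```

The opening of 27.8 mm suggests the pads' upper ends are on the 29 mm disc rather than the 24 mm grip. I'll reopen slightly, go 4 mm lower and close again.

arm_command([
  [40, 0, 0, 0, 0],
  [40, 0, 0, 0, 0],
  [40, -0.5, 0, 2, 0],
  [40, -0.5, 0, 4, 0],
  [40, -0.5, 0, 4, 0],
], newtons=5)

```text
time: 13.93
position: [0.522, -0.0531, 0.1425]
tool_rot: [0.161, -3.137, 0.0]
ft_force: [0.3, 0.8, 0.6]
grip_width: 0.451
grip_force: 0.0
```

arm_command([
  [30, 0, 0, 0, 0],
  [20, 0, 0, 0, 0],
  [15, 0, 0, 0, 0],
  [15, 0, 0, 0, 0],
  [15, 0, 0, 0, 0],
])

```text
time: 14.35
position: [0.5224, -0.0531, 0.1431]
tool_rot: [-0.161, 3.137, 0.0]
ft_force: [0.1, -0.7, -0.3]
grip_width: 0.331
grip_force: 5.0
```

arm_command([
  [15, 0, 0, 0, 0],
  [15, 0, 0, 0, 0],
  [15, 0, 0, 0, 0],
])

```text
time: 14.6
position: [0.5224, -0.0531, 0.1431]
tool_rot: [-0.161, 3.137, 0.0]
ft_force: [-0.7, 0.9, 0.4]
grip_width: 0.329
grip_force: 5.0
```

Run:
```python
from h import *
s=get_state();print(s['ft_force'],s['torque'],s['grip_width']*87,s['grip_force'])
im,d,P=cloud('side');im2,_,P2=cloud('scene')
cv2.imwrite('pics/grip.png',np.hstack([cv2.resize(im2[190:290,210:310],None,fx=4,fy=4,interpolation=2),cv2.resize(im[180:280,235:335],None,fx=4,fy=4,interpolation=2)])[...,::-1])
```

```text
[-0.6602942   0.9036851   0.38584998] [ 0.03254356  0.01427146 -0.00803277] 28.632979249928372 5.000052228569984
```

View pics/grip.png

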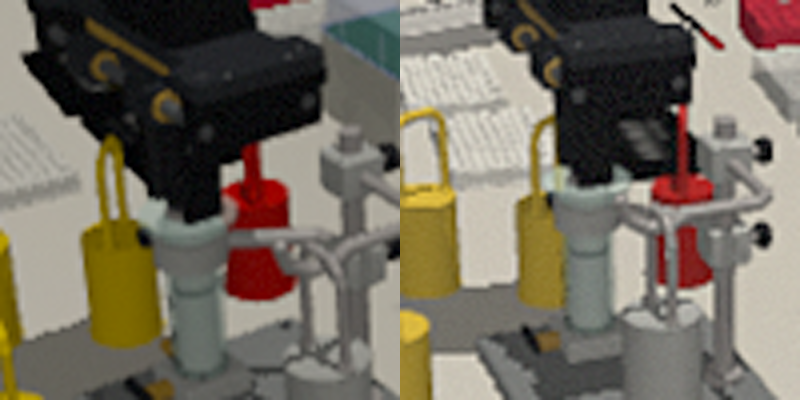

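The pads still stop on the disc, at 28.6 mm; the finger faces are flush, so the disc meets them at any height. I'll go back to the nominal grip height, with the grasp point on piston_grip, and hold more firmly.

arm_command([
  [38, 0, 0, 0, 0],
  [38, 0, 0, 0, 0],
  [38, -0.2, 0, -3, 0],
  [38, -0.2, 0, -6, 0],
  [38, -0.2, 0, -6, 0],
], newtons=5)

```text
time: 15.12
position: [0.5231, -0.0532, 0.1499]
tool_rot: [-0.161, 3.136, 0.0]
ft_force: [0.6, -0.4, 0.3]
grip_width: 0.432
grip_force: 0.0
```

arm_command([
  [30, 0, 0, 0, 0],
  [20, 0, 0, 0, 0],
  [15, 0, 0, 0, 0],
  [15, 0, 0, 0, 0],
  [15, 0, 0, 0, 0],
])

```text
time: 15.53
position: [0.5226, -0.0531, 0.1491]
tool_rot: [-0.161, 3.137, 0.0]
ft_force: [-0.1, 0.5, 0.7]
grip_width: 0.326
grip_force: 5.0
```

arm_command([
  [15, 0, 0, 0, 0],
  [15, 0, 0, 0, 0],
  [15, 0, 0, 0, 0],
  [15, 0, 0, 0, 0],
  [15, 0, 0, 0, 0],
], newtons=25)

```text
time: 15.95
position: [0.5226, -0.053, 0.1491]
tool_rot: [-0.162, 3.137, 0.0]
ft_force: [-0.7, -0.0, 1.1]
grip_width: 0.312
grip_force: 25.0
```

Run:
```python
from h import *
go([.5227,-.0534,.148])
s=get_state();print(s['ft_force'],s['torque'],s['grip_width']*87,s['grip_force'])
```

```text
pos [ 0.5226 -0.053   0.1491] yang 95.89 tilt [ 0.  0. -1.] q [-0.56  0.13  0.66  1.89 -0.09  1.15  1.81] t 15.95
-> [0.5227, -0.0534, 0.148] [-0.1 -0.4  1.1]
[-0.72882209 -0.02826465  1.06028369] [ 0.08757962 -0.00591784  0.00659279] 27.110183120769477 25.000125467777252
```

arm_command([
  [15, 0, 0, -0.5, 0],
  [15, 0, 0, -1.5, 0],
  [15, 0, 0, -2.5, 0],
  [15, 0, 0, -3.5, 0],
  [15, 0, 0, -5, 0],
])

```text
time: 16.37
position: [0.5224, -0.0531, 0.154]
tool_rot: [0.161, -3.137, 0.0]
ft_force: [-1.3, 0.3, -2.0]
grip_width: 0.316
grip_force: 25.0
```

arm_command([
  [15, 0, 0, -1.5, 0],
  [15, 0, 0, -3, 0],
  [15, 0, 0, -4.5, 0],
  [15, 0, 0, -6, 0],
  [15, 0, 0, -7, 0],
])

```text
time: 16.78
position: [0.5227, -0.0531, 0.1613]
tool_rot: [-0.161, 3.137, 0.0]
ft_force: [0.4, 0.6, -1.8]
grip_width: 0.32
grip_force: 25.0
```

```bash
cat >> h.py <<'E'
def disc():
    for n in('side','scene'):
        im,d,P=cloud(n);z=get_state()['position'][2]
        r=np.hypot(P[...,0]-.5227,P[...,1]+.0533)
        m=np.isfinite(r)&(r<.016)&(P[...,2]>.12)
        I=im.astype(int)
        print(n,'TCP z',round(z,4))
        # brightness profile of near-axis points vs z, rod column
        for a in np.arange(.122,.200,.003):
            k=m&(P[...,2]>=a)&(P[...,2]<a+.003)
            if k.sum()>2: print('  %.3f %d %.0f'%(a,k.sum(),np.median(I[k].mean(1))),end=';')
        print()
E
python3 - <<'E'
from h import *
s=get_state();print(s['ft_force'],s['torque'],s['grip_width']*87);disc()
E
```

```text
[ 0.36256104  0.61228825 -1.84153592] [0.0302373  0.03531984 0.00500099] 27.797274767763316
side TCP z 0.1615
  0.122 17 145;  0.125 13 100;  0.128 12 100;  0.131 11 102;  0.134 13 102;  0.137 13 98;  0.146 4 69;  0.149 4 39;  0.152 3 10;  0.155 3 26;  0.158 4 25;  0.167 4 25;  0.173 3 29;  0.179 3 20;
scene TCP z 0.1613
  0.122 20 132;  0.125 19 106;  0.128 11 86;  0.131 12 86;  0.134 15 87;  0.137 13 89;  0.140 9 75;  0.146 9 13;  0.149 5 14;  0.152 6 13;  0.155 8 16;  0.158 4 14;  0.161 7 16;  0.164 8 15;  0.167 7 12;  0.170 8 15;  0.173 5 15;  0.176 9 15;  0.179 7 14;  0.182 4 12;  0.185 6 15;  0.188 24 13;  0.191 6 14;
```

Pull force is just the piston's weight and the rod is emerging. Continuing.

arm_command([
  [15, 0, 0, -1.5, 0],
  [15, 0, 0, -3, 0],
  [15, 0, 0, -5, 0],
  [15, 0, 0, -7, 0],
  [15, 0, 0, -9, 0],
])

```text
time: 17.3
position: [0.5226, -0.0531, 0.1703]
tool_rot: [-0.161, 3.137, 0.0]
ft_force: [1.1, -0.1, -1.8]
grip_width: 0.318
grip_force: 25.0
```

arm_command([
  [15, 0, 0, -2, 0],
  [15, 0, 0, -4, 0],
  [15, 0, 0, -6, 0],
  [15, 0, 0, -8, 0],
  [15, 0, 0, -10, 0],
])

```text
time: 17.72
position: [0.5225, -0.0531, 0.1803]
tool_rot: [-0.161, 3.137, 0.0]
ft_force: [0.6, 0.1, -1.5]
grip_width: 0.315
grip_force: 25.0
```

arm_command([
  [15, 0, 0, -2, 0],
  [15, 0, 0, -4, 0],
  [15, 0, 0, -6, 0],
  [15, 0, 0, -8, 0],
  [15, 0, 0, -9, 0],
])

```text
time: 18.13
position: [0.5227, -0.0531, 0.1894]
tool_rot: [-0.161, 3.137, 0.0]
ft_force: [0.7, 0.1, -0.8]
grip_width: 0.317
grip_force: 25.0
```

arm_command([
  [15, 0, 0, -1, 0],
  [15, 0, 0, -2, 0],
  [15, 0, 0, -3, 0],
  [15, 0, 0, -3, 0],
  [15, 0, 0, -3, 0],
])

```text
time: 18.55
position: [0.5226, -0.0531, 0.1921]
tool_rot: [-0.161, 3.137, 0.0]
ft_force: [-0.1, -0.4, -1.5]
grip_width: 0.318
grip_force: 25.0
```

Run:
```python
from h import *
s=get_state();print(s['ft_force'],s['torque'],s['grip_width']*87);disc()
im2,_,_=cloud('scene');im,_,_=cloud('side')
cv2.imwrite('pics/ring.png',np.hstack([cv2.resize(im2[200:280,225:285],None,fx=6,fy=6,interpolation=2),cv2.resize(im[180:260,255:315],None,fx=6,fy=6,interpolation=2)])[...,::-1])
```

```text
[-0.10323823 -0.38509076 -1.45197201] [0.05449972 0.02354452 0.02082747] 27.626430257111974
side TCP z 0.192
  0.122 18 107;  0.125 10 100;  0.128 14 102;  0.131 10 102;  0.134 10 102;  0.137 9 101;  0.140 14 102;  0.143 10 101;  0.146 12 103;  0.149 11 99;  0.152 11 101;  0.155 11 103;  0.158 15 100;  0.161 10 101;  0.164 11 101;  0.167 14 98;  0.170 3 92;  0.182 5 21;  0.185 3 20;  0.188 3 16;  0.191 3 31;  0.194 6 28;  0.200 3 23;
scene TCP z 0.192
  0.122 25 118;  0.125 16 86;  0.128 10 87;  0.131 15 85;  0.134 12 88;  0.137 16 88;  0.140 12 86;  0.143 13 86;  0.146 16 86;  0.149 14 86;  0.152 14 85;  0.155 13 86;  0.158 14 84;  0.161 13 85;  0.164 15 86;  0.167 16 84;  0.170 10 79;  0.173 3 37;  0.176 5 21;  0.179 8 13;  0.182 6 12;  0.185 5 15;  0.188 4 13;  0.191 6 14;  0.194 5 15;  0.197 9 14;  0.200 8 15;
```

View pics/ring.png

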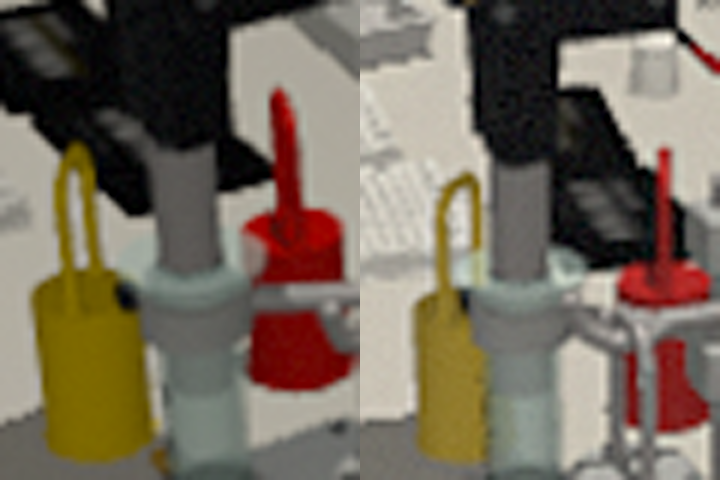

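The rod is out at about (185,230) in the left crop, and the ring is not visible above the rim yet. I'll pull the last 2 mm.

arm_command([
  [15, 0, 0, -0.7, 0],
  [15, 0, 0, -1.4, 0],
  [15, 0, 0, -2, 0],
  [15, 0, 0, -2, 0],
  [15, 0, 0, -2, 0],
])

```text
time: 19.17
position: [0.5226, -0.0531, 0.1942]
tool_rot: [-0.161, 3.137, 0.0]
ft_force: [-0.4, 0.7, -1.9]
grip_width: 0.318
grip_force: 25.0
```

```bash
cat >> h.py <<'E'
def prof(x0=.5227,y0=-.0533,n=6,zs=np.arange(.112,.190,.0015)):
    """mean brightness along the rod's camera-facing line, by projecting points"""
    out=[]
    for c in('scene','side'):
        im=np.mean([get_image(c)[0].astype(float).mean(2) for _ in range(n)],0)
        p=camera_params(c);T=np.array(p['extrinsics']);K=np.array(p['intrinsics'])
        u=np.array([x0,y0])-T[:2,3];u=-u/np.linalg.norm(u);w=np.array([-u[1],u[0]])
        o=[]
        for s in(-.005,-.0025,0,.0025,.005):
            f=np.sqrt(.012**2-s*s)
            X=np.c_[np.tile(np.array([x0,y0])+f*u+s*w,(len(zs),1)),zs]
            c3=(X-T[:3,3])@T[:3,:3];uv=c3@K.T;uv=(uv[:,:2]/uv[:,2:]).astype(np.float32)
            o.append(cv2.remap(im.astype(np.float32),uv[:,:1],uv[:,1:],1)[:,0])
        out.append(np.mean(o,0))
    return zs,np.array(out)
E
python3 - <<'E'
from h import *
s=get_state();print(s['position'],s['ft_force'])
z,o=prof()
for a,b,c in zip(z,*o): print('%.4f %.0f %.0f'%(a,b,c),end='; ')
E
```

```text
[ 0.52261743 -0.05311269  0.19415189] [-0.39689798  0.73300787 -1.85472354]
0.1120 104 124; 0.1135 108 126; 0.1150 111 132; 0.1165 118 139; 0.1180 127 151; 0.1195 134 159; 0.1210 134 144; 0.1225 124 118; 0.1240 99 80; 0.1255 72 75; 0.1270 64 85; 0.1285 73 97; 0.1300 86 105; 0.1315 88 104; 0.1330 88 103; 0.1345 87 104; 0.1360 87 103; 0.1375 87 102; 0.1390 87 103; 0.1405 87 103; 0.1420 87 102; 0.1435 87 102; 0.1450 87 102; 0.1465 87 102; 0.1480 87 102; 0.1495 87 102; 0.1510 87 102; 0.1525 87 102; 0.1540 87 102; 0.1555 87 103; 0.1570 87 103; 0.1585 87 102; 0.1600 87 102; 0.1615 87 102; 0.1630 87 102; 0.1645 87 102; 0.1660 87 102; 0.1675 87 102; 0.1690 87 104; 0.1705 88 106; 0.1720 86 92; 0.1735 77 73; 0.1750 59 46; 0.1765 33 29; 0.1780 17 18; 0.1795 13 19; 0.1810 12 21; 0.1825 11 21; 0.1840 12 21; 0.1855 12 21; 0.1870 12 21; 0.1885 12 21;
```

```bash
cat > fit.py <<'E'
from h import *
from scipy.optimize import least_squares
from scipy.special import ndtr
def fit(Ds=(15,30,45)):
    z,o=prof(n=8,zs=np.arange(.1195,.140,.0005))
    for nm,b in zip(('scene','side'),o):
        R0=np.median(b[z>.132])
        for D in Ds:
            f=lambda p:p[0]+(D-p[0])*ndtr((z*1e3-p[1])/p[3])+(R0-D)*ndtr((z*1e3-p[2])/p[3])-b
            k=least_squares(f,[b[0],124,126.5,1.])
            print(nm,D,k.x.round(2),'visible',round(k.x[2]-k.x[1],2),'rms',round(np.sqrt(np.mean(k.fun**2)),2))
E
python3 -c "
from fit import *
fit()"
```

```text
scene 15 [135.62 124.83 127.11   1.84] visible 2.28 rms 1.0
scene 30 [135.54 124.66 127.38   1.78] visible 2.72 rms 0.99
scene 45 [135.31 124.42 127.79   1.67] visible 3.38 rms 0.97
side 15 [158.4  123.36 125.65   1.77] visible 2.29 rms 1.49
side 30 [158.25 123.22 125.86   1.72] visible 2.64 rms 1.49
side 45 [157.89 123.04 126.17   1.64] visible 3.13 rms 1.49
```

Run:
```python
from h import *
for n in('side','scene'):
    im,d,P=cloud(n)
    h=P[np.isfinite(P[...,0])&(np.hypot(P[...,0]-.535,P[...,1]+.195)<.035)&(P[...,2]<.10)&(P[...,2]>.02)];print('cover rim',h[:,2].min(),len(h))
s=get_state();print(s['time'],s['position'],s['ft_force'],s['grip_force'])
print(close_job())
```

```text
cover rim 0.03336073823386365 606
cover rim 0.033775193975111195 621
20.6667 [ 0.52258068 -0.0531087   0.19406423] [ 0.46626034  0.03821735 -1.20774118] 24.99988943338394
the job is handed in; nothing more can be done
None
```

The job is handed in at 20.7 s: the cover hangs by its loop on the hook, and the piston is held 45 mm up with its dark ring level with the rim to within about 0.5 mm, though the fingers closed on the 29 mm disc on top of the grip rather than the 24 mm grip itself.

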